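# Open the clamp, load the hanging slide carriers and latch the clamp again

### The job

Open the clamping station by pulling its latched lever all the way up. Then lift each slide carrier that hangs on the drip stand up and off its hook, and stand all of them, together with the one already standing on the bench, upright in the station, one to a bay and right down on the bay floor. Last, press the lever back down until it latches and stays down by itself. Leave the other things on the bench where they are.

Things in the scene. Friction and masses are not known exactly. Their poses are not given: they have to be found in the camera images.
- station: Grey fixed clamping station, 64 x 332 mm. Origin on the bench under the middle of its row of four empty bays; x across the row (roughly away from the robot), y along it. Bay centres at own y = -90, -30, 30, 90 mm, x = 0; each is 48 (x) by 56 mm (y) inside, floor 6 mm and wall tops 30 mm above the bench. A carrier fits with its own x along the station's x, either way round.
- clamp_rod (a point): Middle of the station's clamp rod: steel, 8 mm thick, 270 mm long, along y, on short arms outside the end cheeks. Lever up: it lies 33 mm to the -x side of the bay centres, 45 mm above the bench. As the lever goes down it swings 17 mm towards +x, over the basket edges, so carriers can go in only while the lever is up. The cheeks, at own y = +-126 mm of the station, are 62 mm high.
- lever_pad (a point): Middle of the top of the black press pad, 36 (along the arm) x 28 x 12 mm thick, at the end of the lever at the station's -y end. The arm points to the station's -x, 110 mm from pivot (station's own x 0, y -165, z 65 mm) to pad; the arm stands 0.45 rad above level when up (pad top 118 mm above the bench) and 0.05 rad below level when down (66 mm).
- lever (a joint): Angle of the lever in rad: 0 = fully up, 0.50 = fully down on its stop, latched, as at the start. Over-centre spring: past 0.40 it snaps down and holds itself at 0.50; below 0.40 it springs up to 0 when let go. Pushing it down takes up to about 12 N at the pad, pulling it out of the latch about 8 N.
- stand: Fixed drip stand. Origin on the bench under the middle hook, where a carrier hangs. Round hooks 8 mm thick at own y = -75, 0, 75 mm run level from a rail at own x = +45 to x = -30 mm, top 130 mm above the bench, ending in a tip turned up 10 mm. To clear it raise a carrier 12 to 24 mm (higher, its window's lower edge meets the hook), then draw it 60 mm or more along own -x.
- hung_1_grip (a point): Slide carrier: steel basket 30 (own x) x 48 (own y) x 42 mm high on a heavy foot 40 x 48 x 10 mm, with a grey frame 8 mm thick on top: open window 28 mm wide from 42 to 80 mm up, then a solid grip tab 44 mm wide, 8 mm thick (own x), up to the top at 132 mm. 0.18 kg. This point: middle of the tab, 114 mm above the underside. Starts hanging by its window on a hook (own x along it), the tab's lower edge on the hook; may be absent.
- hung_2_grip (a point): Slide carrier: steel basket 30 (own x) x 48 (own y) x 42 mm high on a heavy foot 40 x 48 x 10 mm, with a grey frame 8 mm thick on top: open window 28 mm wide from 42 to 80 mm up, then a solid grip tab 44 mm wide, 8 mm thick (own x), up to the top at 132 mm. 0.18 kg. This point: middle of the tab, 114 mm above the underside. Starts hanging by its window on a hook (own x along it), the tab's lower edge on the hook; may be absent.
- hung_3_grip (a point): Slide carrier: steel basket 30 (own x) x 48 (own y) x 42 mm high on a heavy foot 40 x 48 x 10 mm, with a grey frame 8 mm thick on top: open window 28 mm wide from 42 to 80 mm up, then a solid grip tab 44 mm wide, 8 mm thick (own x), up to the top at 132 mm. 0.18 kg. This point: middle of the tab, 114 mm above the underside. Starts hanging by its window on a hook (own x along it), the tab's lower edge on the hook; may be absent.
- standing_grip (a point): Slide carrier: steel basket 30 (own x) x 48 (own y) x 42 mm high on a heavy foot 40 x 48 x 10 mm, with a grey frame 8 mm thick on top: open window 28 mm wide from 42 to 80 mm up, then a solid grip tab 44 mm wide, 8 mm thick (own x), up to the top at 132 mm. 0.18 kg. This point: middle of the tab, 114 mm above the underside. At the start it stands upright on the bench to the left of the stand.
- beaker: Plastic beaker, 64 mm wide, 76 mm high, standing on the bench; a bystander. Origin under its middle.
- timer: White bench timer, 75 x 75 x 17 mm, lying flat; a bystander.
- tape_1: Roll of tape, 69 mm across, 19 mm high, lying flat; a bystander.
- tape_2: Roll of tape, 70 mm across, 13 mm high, lying flat; a bystander.
Things that resemble listed ones, but are neither listed nor needed, are in the scene too. What is shaped like the part that bears standing_grip but green is not meant. Leave any orange look-alike of the part that bears hung_1_grip alone.

How it is judged (in metres and radians):
On the way, in this order (a step that is already met when the one before it is completed fails the run):
1. the lever is pulled up and the clamp is open (value of joint lever below 0.1 rad), for 0.2 s.
2. every carrier stands in a bay of the station, let go, with the lever still up (x of hung_1_grip in the frame of station between -0.02 and 0.02 m and y of hung_1_grip in the frame of station between -0.11 and 0.11 m and z of hung_1_grip in the frame of station between 0.114 and 0.124 m and angle between each of hung_1_grip, hung_2_grip, hung_3_grip, standing_grip's own z axis and vertical below 0.2 rad and x of hung_2_grip in the frame of station between -0.02 and 0.02 m and y of hung_2_grip in the frame of station between -0.11 and 0.11 m and z of hung_2_grip in the frame of station between 0.114 and 0.124 m and x of hung_3_grip in the frame of station between -0.02 and 0.02 m and y of hung_3_grip in the frame of station between -0.11 and 0.11 m and z of hung_3_grip in the frame of station between 0.114 and 0.124 m and x of standing_grip in the frame of station between -0.02 and 0.02 m and y of standing_grip in the frame of station between -0.11 and 0.11 m and z of standing_grip in the frame of station between 0.114 and 0.124 m and contact force between each of hung_1, hung_2, hung_3, standing and the fingers below 0.05 N and value of joint lever below 0.15 rad), for 0.2 s.
3. the lever is pressed down until it latches (value of joint lever above 0.45 rad), for 0.2 s.
At the end, for the whole second after the job is handed in: Every carrier stands upright (within 11 degrees) in a bay of the station, its underside within 5 mm of the bay floor, released; the lever stays latched down (above 0.45 rad) untouched; the beaker, timer and tapes are within 40 mm of where they were and the beaker is upright (x of hung_1_grip in the frame of station between -0.02 and 0.02 m and y of hung_1_grip in the frame of station between -0.11 and 0.11 m and z of hung_1_grip in the frame of station between 0.114 and 0.124 m and angle between each of hung_1_grip, hung_2_grip, hung_3_grip, standing_grip's own z axis and vertical below 0.2 rad and x of hung_2_grip in the frame of station between -0.02 and 0.02 m and y of hung_2_grip in the frame of station between -0.11 and 0.11 m and z of hung_2_grip in the frame of station between 0.114 and 0.124 m and x of hung_3_grip in the frame of station between -0.02 and 0.02 m and y of hung_3_grip in the frame of station between -0.11 and 0.11 m and z of hung_3_grip in the frame of station between 0.114 and 0.124 m and x of standing_grip in the frame of station between -0.02 and 0.02 m and y of standing_grip in the frame of station between -0.11 and 0.11 m and z of standing_grip in the frame of station between 0.114 and 0.124 m and contact force between each of hung_1, hung_2, hung_3, standing and the fingers below 0.05 N and value of joint lever above 0.45 rad).
It fails at once if the beaker, timer or a roll of tape is pushed more than 40 mm from its place (distance of any of beaker, timer, tape_1, tape_2 from where it was at the start of the episode above 0.04 m).
It fails at once if the beaker is tipped over (angle between beaker's own z axis and vertical above 0.7 rad).
Of hung_1, hung_2, hung_3 only 2 to 3 are there at a start; the rules pass over those that are not, and their reading is None.
At some moment in a run one of standing may be knocked a few centimetres aside while the robot is not near it.
It also fails if it takes over 192 s, if anything falls off the work surface, if the arm or the gripper's body presses on something with over 40 N, if the wrist force passes 120 N, or if a joint passes its speed limit or range.

### The arm

A 6-joint arm with a two-finger parallel gripper is mounted at the origin on a cart in front of the work surface, level with it; the furniture and walls round the work are solid. World frame = base frame: x ahead of the robot, y to its left, z up, the work surface at z = 0. Lengths are in m, angles in degrees, forces in N, time in s.
With the tool pointing down it reaches from about 0.35 to 0.875 m from the base axis. Payload 4.2 kg.
Tool frame: the origin (TCP) lies on the centre line of the jaws, within the pads' length; the fingertips stand 25 mm ahead of it and the grasp point (between the pads) lies 6 mm ahead of it; z points along the fingers, y is the line along which they close (so a half turn about z gives the same grasp; the last joint's range is limited). The gripper opens to 87 mm and grips with 3 to 60 N. Pads are 19 mm wide; open, the fingers measure 117 mm over their backs; the gripper's body (75 mm by 190 mm) begins 51 mm behind the grasp point.
Start: joints at [86.093, 22.042, 0.453, 0, -68.411, -14.817], TCP at [0.201, 0.592, 0.248] pointing down, gripper open.
Joint ranges: [-179.83, 179.83], [-69.29, 118.12], [-61.27, 80.66], [-181.25, 117.63], [-171.15, -9.14], [-177.46, 177.46]. Speed limits (degrees/s): [159.86, 159.86, 180, 180, 180, 180].

### API

Orientations are given as a 3x3 rotation matrix whose columns are the frame's x, y, z axes.
In Python, from station import r gives the robot as it stands.
- The arm moves only by the tool move_arm, never from a script. Its argument "series" is a list of rows, each an object with "grip": the opening, from 0 (shut) to 1 (fully open); "xyz": the shift along the tool's x, y, z in mm, a list of three; "angular": the turn, a rotation vector about the tool's x, y, z in rad, a list of three. A call has 1 to 10 rows; each row is the pose to reach, as a shift and turn from the pose commanded when the call began, along the tool's axes at that moment; what a row does not reach only later rows make up. A row lasts 1/10 s, in which the tool goes at most 50 mm and 8.59 degrees, less where a joint would pass 70% of its speed; a pose out of reach is approached as far as the arm can. A call with a gripper value outside its range is refused whole. The fingers move at their own pace and stop on an object; the grip force is fixed at half the most. Time passes only in rows, so rows that repeat a pose let the fingers close. It gives the time, the measured TCP pose, the force, the opening and the grip force at its end, in the units of the state.
- r.sense(): the state, without advancing time (a new reading comes with each control period).
- r.capture(name): name is "side" or "top"; returns a dict with "img" (400x640x3 uint8, red, green, blue), "camera_matrix" (3x3 intrinsics, pixels), "k1" (the pictures are not rectified: a ray, as slopes to the right and down, at radius r is drawn at 1 + k1 r^2 times it, then the intrinsics apply), "rvec" (rotation vector, rad) and "tvec" (3), from world to camera coordinates, as OpenCV has them. Camera axes: x right, y down, z forward; pixel columns grow to the right and rows downward; lengths in m; the calibration is good to about 2 mm. A picture is of the moment at which its call begins. There is no depth.
- r.finish_job(): hands the job in; it is judged then, once.
The state is a dict: "time_s": time; "joints": joint angles; "joint_velocities": joint speeds; "effort": joint torques, N m; "tcp_pos": TCP position; "ee_rot": TCP orientation; "wrist_force": force on the tool from outside, world axes, zero at the start; "moment": the same for the moment, N m; "gripper_width": opening from 0.0 (shut) to 1.0 (fully open); "gripper_force": force on a finger pad.
Only numpy, scipy, OpenCV 4.12 (cv2) and the standard library are available. Lean on these libraries where they do the work, as an engineer would, in place of code of your own. Each camera call takes 0.05 s, during which the arm holds its last target. There are 200 camera calls.

## Working session

There is one attempt and no reset: what is moved stays moved. The work goes in short steps, Python scripts to look and compute and a tool call to move; the robot and the scene stay as the last step left them, time stands still between calls to the robot, and variables do not carry over. Pictures are saved under pics/ and viewed, at most 14 in all, crops included, and the job is handed in when it is done.

Besides the shell and the picture viewer there is one more tool, called after "Call:" by a JSON object that holds its "api" and its "payload", one argument or row to a line. move_arm: Moves the arm, as the interface text tells. Its arguments: {"type":"object","properties":{"series":{"type":"array"}},"required":["series"]}

```bash
ls; mkdir -p pics; cat > h.py <<'E'
import numpy as np, cv2
from station import r
def cap(n,save=None):
    c=r.capture(n); 
    if save: cv2.imwrite('pics/'+save+'.png',c['img'][:,:,::-1])
    return c
def ray(c,uv):
    K=np.array(c['camera_matrix']); x=(uv[0]-K[0,2])/K[0,0]; y=(uv[1]-K[1,2])/K[1,1]
    rd=np.hypot(x,y); s=rd
    for _ in range(30): s=rd/(1+c['k1']*s*s)
    f=s/rd if rd>0 else 1
    R=cv2.Rodrigues(np.array(c['rvec'],float))[0]; t=np.array(c['tvec'],float).ravel()
    return -R.T@t, R.T@np.array([x*f,y*f,1.])
def onz(c,uv,z):
    o,d=ray(c,uv); return o+d*(z-o[2])/d[2]
def proj(c,P):
    R=cv2.Rodrigues(np.array(c['rvec'],float))[0]; p=R@np.array(P,float)+np.array(c['tvec'],float).ravel()
    x,y=p[:2]/p[2]; k=1+c['k1']*(x*x+y*y); K=np.array(c['camera_matrix'])
    return np.array([K[0,0]*x*k+K[0,2],K[1,1]*y*k+K[1,2]])
def tri(c1,a,c2,b):
    o1,d1=ray(c1,a);o2,d2=ray(c2,b)
    s=np.linalg.lstsq(np.c_[d1,-d2],o2-o1,rcond=None)[0]
    p,q=o1+s[0]*d1,o2+s[1]*d2; return (p+q)/2,np.linalg.norm(p-q)
E
python3 - <<'E'
from h import *
for n in('top','side'):
    c=cap(n,n+'0'); print(n,c['k1'],ray(c,(320,200)),c['camera_matrix'])
s=r.sense();print(s['tcp_pos'],s['ee_rot'],s['wrist_force'],s['gripper_width'])
E
```

```text
pics
top 0.022926368036449766 (array([0.33370022, 0.24072909, 1.16904944]), array([ 0.16898802, -0.01172481, -0.98563558])) [[421.62069208   0.         314.97255623]
 [  0.         421.62069208 197.70097598]
 [  0.           0.           1.        ]]
side -0.008360563929376902 (array([ 0.22881241, -0.54018479,  0.72503005]), array([ 0.29188385,  0.77529051, -0.56046635])) [[375.71104902   0.         318.53365305]
 [  0.         375.71104902 207.31292945]
 [  0.           0.           1.        ]]
[0.20045973 0.59149448 0.24656651] [[ 9.47025569e-01 -3.21157769e-01 -5.08701717e-04]
 [-3.21158147e-01 -9.47023692e-01 -1.88976999e-03]
 [ 1.25161735e-04  1.95303420e-03 -9.99998085e-01]] [-0.31835187  1.02546863  0.0184839 ] 1.0060858034327667
```

View pics/top0.png

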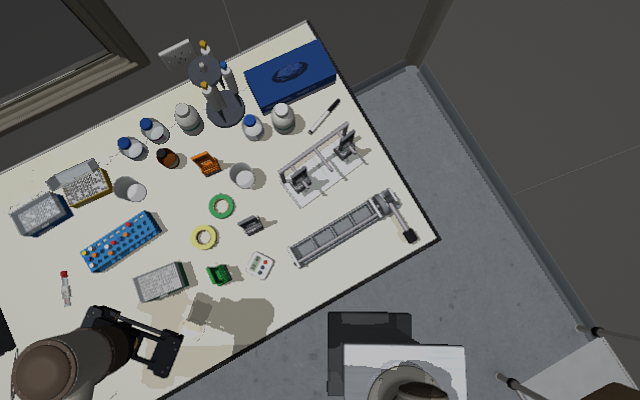

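View pics/side0.png

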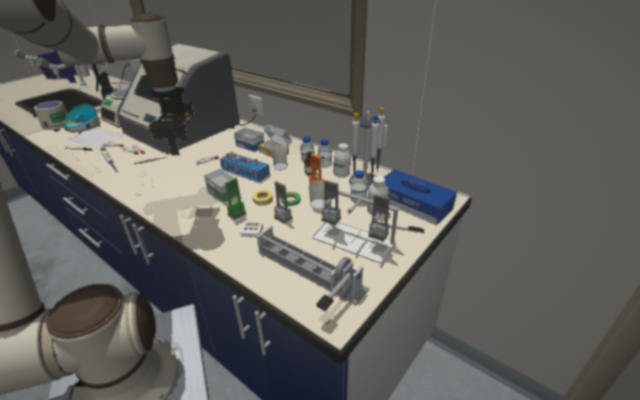

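Top view: station row runs from about (293,258) to (385,205), with the black lever pad at (409,236). Two hung carriers show near (300,180) and (345,148), and the standing one is at (251,225). The green (218,273) and orange (205,162) look-alikes are not targets. I'll zoom in for the details.

```bash
python3 - <<'E'
from h import *
a=cv2.imread('pics/top0.png');b=cv2.imread('pics/side0.png')
cv2.imwrite('pics/topc.png',cv2.resize(a[120:275,230:430],None,fx=3.8,fy=3.8,interpolation=cv2.INTER_CUBIC))
cv2.imwrite('pics/sidec.png',cv2.resize(b[170:320,230:430],None,fx=4,fy=4,interpolation=cv2.INTER_CUBIC))
c=cap('top')
for uv in [(293,258),(385,205),(409,236),(251,225),(300,180),(345,148)]: print(uv,onz(c,uv,0.03))
E
```

```text
(293, 258) [0.37044934 0.29714538 0.03      ]
(385, 205) [0.51809655 0.04926064 0.03      ]
(409, 236) [ 0.43447697 -0.01431533  0.03      ]
(251, 225) [0.45714738 0.41316368 0.03      ]
(300, 180) [0.58413747 0.28324263 0.03      ]
(345, 148) [0.6779321 0.1592605 0.03     ]
```

View pics/topc.png

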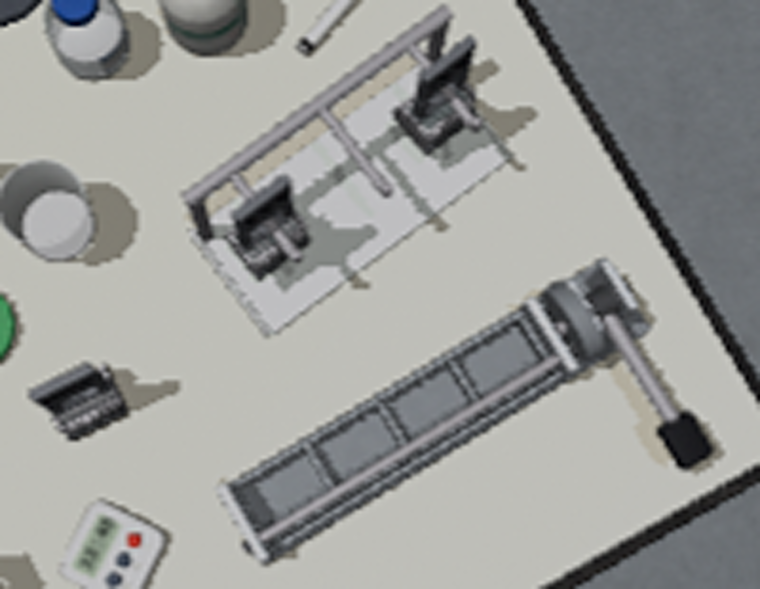

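View pics/sidec.png

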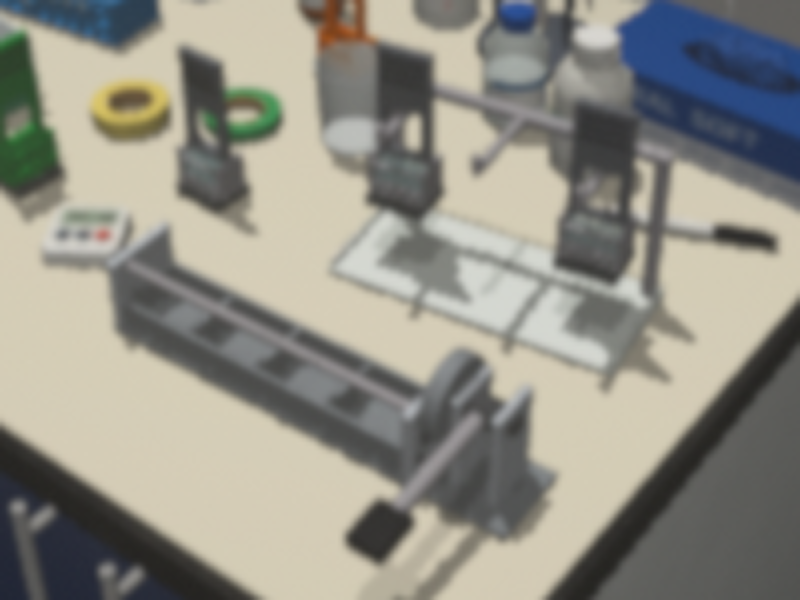

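The crops show the station cheeks at crop (242,523) and (551,336), the lever pad at (687,437), and hung carriers on the two outer hooks only; the middle hook is empty. The standing tab's top edge runs (32,393)-(93,365). Next I'll turn these into positions.

```bash
python3 - <<'E'
from h import *
np.set_printoptions(precision=4,suppress=True)
t=cap('top');s=cap('side')
T=lambda x,y:(230+(x+.5)/3.8-.5,120+(y+.5)/3.8-.5); S=lambda x,y:(230+(x+.5)/4-.5,170+(y+.5)/4-.5)
deg=lambda v:np.degrees(np.arctan2(v[1],v[0]))
L1,L2,R1,R2=[onz(t,T(*p),.062) for p in((222,487),(262,560),(530,305),(572,367))]
print('cheeks',L1,L2,R1,R2,'len',np.linalg.norm((L1+L2-R1-R2)/2),np.linalg.norm(L1-L2),np.linalg.norm(R1-R2))
ydir=(L1+L2-R1-R2)/2; print('yaw y',deg(ydir),'yaw x',deg(L1-L2),deg(R1-R2),'centre',(L1+L2+R1+R2)/4)
# inner bay corners, z=.03
for p in((248,490),(522,322)): print('bay corner +x',onz(t,T(*p),.03))
print('pad',onz(t,T(687,437),.066)); print('pad tri',tri(t,T(687,437),s,S(380,528)))
print('standing top edge',[tri(t,T(*a),s,S(*b)) for a,b in(((32,393),(180,48)),((93,365),(224,68)))])
for n,a,b in(('h1',((234,213),(290,180)),((377,45),(433,58))),('h2',((415,85),(472,40)),((577,105),(637,118)))):
    q=[tri(t,T(*x),s,S(*y)) for x,y in zip(a,b)]; print(n,q,'onz',[onz(t,T(*x),.182) for x in a])
print('hook mid rail,tip',onz(t,T(325,110),.126),onz(t,T(388,188),.13),'rail',onz(t,T(190,200),.13),onz(t,T(448,15),.13))
E
```

```text
cheeks [0.3956 0.3091 0.062 ] [0.3466 0.2805 0.062 ] [0.526  0.0968 0.062 ] [0.4827 0.0678 0.062 ] len 0.2508471236202542 0.056727080525839656 0.05209563132366475
yaw y 122.08254715186888 yaw x 30.29676963823675 33.756955866682326 centre [0.4377 0.1886 0.062 ]
bay corner +x [0.3956 0.2927 0.03  ]
bay corner +x [0.519  0.0984 0.03  ]
pad [ 0.4349 -0.01    0.066 ]
pad tri (array([ 0.4343, -0.0102,  0.0644]), np.float64(0.0015664169399445863))
standing top edge [(array([0.4491, 0.4304, 0.1302]), np.float64(0.003105041142343309)), (array([0.4701, 0.3914, 0.129 ]), np.float64(0.0007576493894672268))]
h1 [(array([0.5598, 0.2995, 0.1793]), np.float64(0.0035981534042884306)), (array([0.5839, 0.2637, 0.1822]), np.float64(0.001964236821541818))] onz [array([0.5609, 0.2989, 0.182 ]), array([0.583, 0.264, 0.182])]
h2 [(array([0.6516, 0.184 , 0.1739]), np.float64(0.004302955744457852)), (array([0.6783, 0.1485, 0.1794]), np.float64(0.00035286034470073197))] onz [array([0.6469, 0.1852, 0.182 ]), array([0.6776, 0.1487, 0.182 ])]
hook mid rail,tip [0.6461 0.2426 0.126 ] [0.5917 0.1998 0.13  ] rail [0.5813 0.3314 0.13  ] [0.7132 0.1602 0.13  ]
```

Estimates, all consistent with the given sizes:

| Item | Position (m) | Orientation |
|---|---|---|
| Station centre | (0.4385, 0.187) | x-axis about 32° |
| Lever pad | (0.4345, -0.010) | – |
| Standing tab | (0.456, 0.409) | about 28° |

I'll start with the lever, gripping the pad across its 28 mm width (parallel to the pivot).

Call:
{"api": "move_arm", "payload": {
  "series": [
    {"grip": 1,"xyz": [26,31,0],"angular": [0,0,0.141]},
    {"grip": 1,"xyz": [51,62,0],"angular": [0,0,0.283]},
    {"grip": 1,"xyz": [77,93,0],"angular": [0,0,0.424]},
    {"grip": 1,"xyz": [103,124,0],"angular": [0,0,0.565]},
    {"grip": 1,"xyz": [128,154,0],"angular": [0,0,0.706]},
    {"grip": 1,"xyz": [154,185,0],"angular": [0,0,0.848]},
    {"grip": 1,"xyz": [180,216,0],"angular": [0,0,0.989]},
    {"grip": 1,"xyz": [205,247,0],"angular": [0,0,1.13]},
    {"grip": 1,"xyz": [205,247,0],"angular": [0,0,1.13]}
  ]
}}

```text
time_s: 1.15
tcp_pos: [0.3157, 0.2883, 0.2476]
ee_rot: [[0.108, -0.994, -0.001], [-0.994, -0.108, -0.001], [0.001, 0.001, -1.0]]
wrist_force: [0.8, -0.1, 0.4]
gripper_width: 1.001
gripper_force: 0.0
```

Call:
{"api": "move_arm", "payload": {
  "series": [
    {"grip": 1,"xyz": [39,-11,0],"angular": [0,0,0.141]},
    {"grip": 1,"xyz": [78,-21,0],"angular": [0,0,0.282]},
    {"grip": 1,"xyz": [117,-32,0],"angular": [0,0,0.423]},
    {"grip": 1,"xyz": [156,-42,0],"angular": [0,0,0.564]},
    {"grip": 1,"xyz": [196,-53,0],"angular": [0,0,0.705]},
    {"grip": 1,"xyz": [235,-63,0],"angular": [0,0,0.845]},
    {"grip": 1,"xyz": [274,-74,0],"angular": [0,0,0.986]},
    {"grip": 1,"xyz": [313,-85,0],"angular": [0,0,1.127]},
    {"grip": 1,"xyz": [313,-85,0],"angular": [0,0,1.127]},
    {"grip": 1,"xyz": [313,-85,0],"angular": [0,0,1.127]}
  ]
}}

```text
time_s: 2.15
tcp_pos: [0.4357, -0.0097, 0.2473]
ee_rot: [[-0.849, -0.528, -0.0], [-0.528, 0.849, 0.0], [0.0, 0.0, -1.0]]
wrist_force: [-0.3, 0.4, -0.4]
gripper_width: 0.999
gripper_force: 0.0
```

```bash
cat >> h.py <<'E'
def go(p,a):
    """shift (mm, tool axes) and turn to TCP position p with tool down, tool y at heading a deg"""
    s=r.sense(); R=np.array(s['ee_rot']); d=R.T@(np.array(p)-np.array(s['tcp_pos']))*1000
    c,q=np.cos(np.radians(a)),np.sin(np.radians(a)); G=np.array([[-q,c,0],[c,q,0],[0,0,-1]]).T
    print('shift',d.round(1),'turn',cv2.Rodrigues(R.T@G)[0].ravel().round(3),'at',np.round(s['tcp_pos'],4),'F',np.round(s['wrist_force'],1),'w',round(s['gripper_width'],3),round(s['gripper_force'],1),'t',s['time_s'])
E
python3 -c "
from h import *
go((.4345,-.01,.066),122)"
```

```text
shift [  1.1   0.3 181.3] turn [ 0.    -0.    -0.002] at [ 0.4357 -0.0097  0.2473] F [-0.3  0.4 -0.4] w 0.999 0.0 t 2.15
```

Call:
{"api": "move_arm", "payload": {
  "series": [
    {"grip": 1,"xyz": [1,0,45],"angular": [0,0,0]},
    {"grip": 1,"xyz": [1,0,90],"angular": [0,0,0]},
    {"grip": 1,"xyz": [1,0,130],"angular": [0,0,0]},
    {"grip": 1,"xyz": [1,0,160],"angular": [0,0,0]},
    {"grip": 1,"xyz": [1,0,181],"angular": [0,0,0]},
    {"grip": 0.2,"xyz": [1,0,181],"angular": [0,0,0]},
    {"grip": 0.1,"xyz": [1,0,181],"angular": [0,0,0]},
    {"grip": 0.1,"xyz": [1,0,181],"angular": [0,0,0]},
    {"grip": 0.1,"xyz": [1,0,181],"angular": [0,0,0]},
    {"grip": 0.1,"xyz": [1,0,181],"angular": [0,0,0]}
  ]
}}

```text
time_s: 3.15
tcp_pos: [0.4352, -0.0094, 0.0676]
ee_rot: [[-0.848, -0.53, 0.002], [-0.53, 0.848, 0.001], [-0.002, -0.001, -1.0]]
wrist_force: [0.3, -0.4, 0.7]
gripper_width: 0.634
gripper_force: 0.0
```

Call:
{"api": "move_arm", "payload": {
  "series": [
    {"grip": 0.1,"xyz": [0,0,0],"angular": [0,0,0]},
    {"grip": 0.1,"xyz": [0,0,0],"angular": [0,0,0]}
  ]
}}

```text
time_s: 3.35
tcp_pos: [0.4348, -0.0097, 0.0669]
ee_rot: [[-0.849, -0.529, 0.001], [-0.529, 0.849, 0.0], [-0.001, -0.0, -1.0]]
wrist_force: [0.6, 0.2, 0.7]
gripper_width: 0.447
gripper_force: 0.0
```

Call:
{"api": "move_arm", "payload": {
  "series": [
    {"grip": 0.1,"xyz": [0,0,0],"angular": [0,0,0]},
    {"grip": 0.1,"xyz": [0,0,0],"angular": [0,0,0]},
    {"grip": 0.1,"xyz": [0,0,0],"angular": [0,0,0]},
    {"grip": 0.1,"xyz": [0,0,0],"angular": [0,0,0]}
  ]
}}

```text
time_s: 3.75
tcp_pos: [0.4342, -0.009, 0.0666]
ee_rot: [[-0.849, -0.529, -0.001], [-0.529, 0.849, 0.001], [0.0, 0.001, -1.0]]
wrist_force: [-3.9, 5.7, 3.2]
gripper_width: 0.317
gripper_force: 30.0
```

Call:
{"api": "move_arm", "payload": {
  "series": [
    {"grip": 0.1,"xyz": [0,0,-6],"angular": [0,0,0]},
    {"grip": 0.1,"xyz": [0,0,-12],"angular": [0,0,0]},
    {"grip": 0.1,"xyz": [-1,0,-18],"angular": [0,0,0]},
    {"grip": 0.1,"xyz": [-2,0,-24],"angular": [0,0,0]},
    {"grip": 0.1,"xyz": [-4,0,-30],"angular": [0,0,0]},
    {"grip": 0.1,"xyz": [-6,0,-36],"angular": [0,0,0]},
    {"grip": 0.1,"xyz": [-8,0,-42],"angular": [0,0,0]},
    {"grip": 0.1,"xyz": [-10,0,-48],"angular": [0,0,0]},
    {"grip": 0.1,"xyz": [-12,0,-51],"angular": [0,0,0]},
    {"grip": 0.1,"xyz": [-12,0,-51],"angular": [0,0,0]}
  ]
}}

```text
time_s: 4.75
tcp_pos: [0.4433, -0.0033, 0.1179]
ee_rot: [[-0.849, -0.529, -0.003], [-0.529, 0.849, -0.0], [0.003, 0.002, -1.0]]
wrist_force: [-4.3, 3.4, 4.2]
gripper_width: 0.317
gripper_force: 30.0
```

Call:
{"api": "move_arm", "payload": {
  "series": [
    {"grip": 1,"xyz": [0,0,0],"angular": [0,0,0]},
    {"grip": 1,"xyz": [0,0,0],"angular": [0,0,0]},
    {"grip": 1,"xyz": [0,0,0],"angular": [0,0,0]},
    {"grip": 1,"xyz": [0,0,0],"angular": [0,0,0]},
    {"grip": 1,"xyz": [0,0,0],"angular": [0,0,0]},
    {"grip": 1,"xyz": [0,0,0],"angular": [0,0,0]},
    {"grip": 1,"xyz": [0,0,-50],"angular": [0,0,0]},
    {"grip": 1,"xyz": [0,0,-100],"angular": [0,0,0]},
    {"grip": 1,"xyz": [0,0,-140],"angular": [0,0,0]},
    {"grip": 1,"xyz": [0,0,-140],"angular": [0,0,0]}
  ]
}}

```text
time_s: 5.75
tcp_pos: [0.4481, -0.0027, 0.2636]
ee_rot: [[-0.848, -0.53, 0.013], [-0.53, 0.848, 0.003], [-0.013, -0.005, -1.0]]
wrist_force: [1.5, 0.1, -0.7]
gripper_width: 0.993
gripper_force: 0.0
```

```bash
python3 - <<'E'
from h import *
t=cap('top','top1');s=cap('side','side1')
a=cv2.resize(t['img'][120:275,230:430,::-1],None,fx=3,fy=3,interpolation=cv2.INTER_CUBIC);b=cv2.resize(s['img'][170:325,230:430,::-1],None,fx=3,fy=3,interpolation=cv2.INTER_CUBIC)
cv2.imwrite('pics/one1.png',cv2.resize(np.hstack([a[:,:],b])[:,:],(800,310)))
go((.4345,-.01,.2),122)
E
```

```text
shift [12.5 -0.4 58.1] turn [ 0.     0.002 -0.001] at [ 0.4448 -0.0031  0.2581] F [-0.3 -0.8 -1.8] w 0.995 0.0 t 5.85
```

View pics/one1.png

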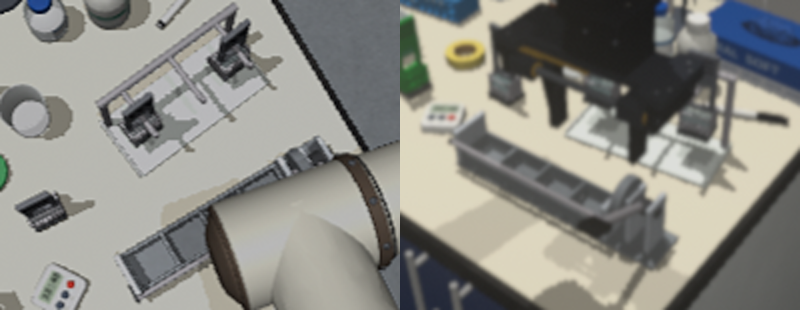

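The lever is up: the side view shows the pad raised and the rod clear to -x. The standing carrier hasn't moved, so I go above it.

Call:
{"api": "move_arm", "payload": {
  "series": [
    {"grip": 1,"xyz": [-23,34,0],"angular": [0,0,-0.145]},
    {"grip": 1,"xyz": [-46,69,0],"angular": [0,0,-0.29]},
    {"grip": 1,"xyz": [-68,103,0],"angular": [0,0,-0.435]},
    {"grip": 1,"xyz": [-91,137,0],"angular": [0,0,-0.58]},
    {"grip": 1,"xyz": [-114,172,0],"angular": [0,0,-0.725]},
    {"grip": 1,"xyz": [-137,206,0],"angular": [0,0,-0.87]},
    {"grip": 1,"xyz": [-159,241,0],"angular": [0,0,-1.015]},
    {"grip": 1,"xyz": [-182,275,0],"angular": [0,0,-1.16]},
    {"grip": 1,"xyz": [-205,310,0],"angular": [0,0,-1.305]},
    {"grip": 1,"xyz": [-227,344,0],"angular": [0,0,-1.45]}
  ]
}}

```text
time_s: 6.85
tcp_pos: [0.4546, 0.4098, 0.2548]
ee_rot: [[0.429, -0.903, -0.003], [-0.903, -0.429, -0.004], [0.002, 0.004, -1.0]]
wrist_force: [0.3, 0.1, 0.1]
gripper_width: 0.997
gripper_force: 0.0
```

```bash
python3 - <<'E'
from h import *
np.set_printoptions(precision=4,suppress=True)
t=cap('top','top2');s=cap('side','side2')
go((.456,.409,.12),208.3)
for n,P in (('c',(.456,.409,.0)),('st',(.4385,.187,.03))): print(n,proj(t,P),proj(s,P))
a=cv2.resize(t['img'][170:285,260:430,::-1],(800,540),interpolation=cv2.INTER_CUBIC)
cv2.imwrite('pics/st2.png',a)
E
```

```text
shift [  3.3  -0.4 133.6] turn [ 0.004 -0.002 -0.052] at [0.4546 0.4122 0.2536] F [ 0.2 -1.  -0.2] w 0.998 0.0 t 6.95
c [254.0663 226.6267] [282.6191 218.8981]
st [334.3885 233.2392] [299.237 256.997]
```

View pics/st2.png

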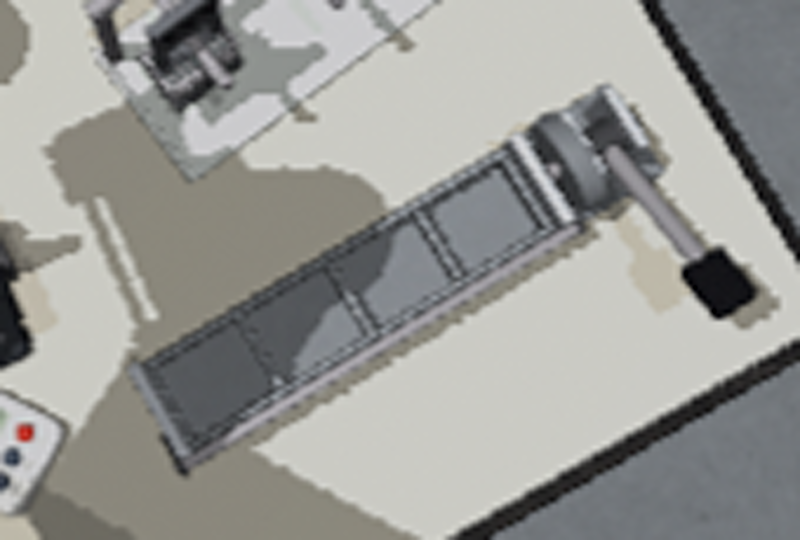

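The lever is fully up and all four bays are clear. Divider mid-points on the crop are about (441,247), (355,302) and (262,352); cheek tops are (135,368)-(185,462) and (515,137)-(572,222).

```bash
python3 - <<'E'
from h import *
np.set_printoptions(precision=4,suppress=True)
t=cap('top')
T=lambda x,y:(260+(x+.5)*170/800-.5,170+(y+.5)*115/540-.5)
D=[onz(t,T(*p),.03)[:2] for p in((441,247),(355,302),(262,352))]; print(D,np.linalg.norm(D[0]-D[2]))
C=[onz(t,T(*p),.062)[:2] for p in((135,368),(185,462),(515,137),(572,222))];print(C,(C[0]+C[1]+C[2]+C[3])/4)
v=(C[0]+C[1]-C[2]-C[3])/2;print(np.linalg.norm(v),np.degrees(np.arctan2(v[1],v[0])))
print('pad up',onz(t,T(719,284),.118))
# gradient check: project model corners onto enlarged picture
img=cv2.imread('pics/st2.png');c0=np.array([.4385,.187]);th=np.radians(32.2)
ex=np.array([np.cos(th),np.sin(th)]);ey=np.array([-ex[1],ex[0]])
for y in(-90,-30,30,90):
  q=[]
  for dx,dy in((-24,-28),(24,-28),(24,28),(-24,28)):
    p=proj(t,(*(c0+ex*dx/1000+ey*(y+dy)/1000),.03)); q.append(((p[0]+.5-260)*800/170,(p[1]+.5-170)*540/115))
  cv2.polylines(img,[np.int32(q)],True,(0,0,255),1)
for y in(-126,126):
  q=[]
  for dx in(-32,32):
    p=proj(t,(*(c0+ex*dx/1000+ey*y/1000),.062)); q.append(((p[0]+.5-260)*800/170,(p[1]+.5-170)*540/115))
  cv2.polylines(img,[np.int32(q)],True,(0,255,0),1)
cv2.imwrite('pics/chk.png',img)
E
```

```text
[array([0.4693, 0.1358]), array([0.4367, 0.1852]), array([0.4072, 0.2381])] 0.11970875669053573
[array([0.3951, 0.3085]), array([0.3441, 0.2796]), array([0.529 , 0.0969]), array([0.4809, 0.0652])] [0.4373 0.1876]
0.2523597939721263 122.43800131435465
pad up [ 0.4416 -0.0034  0.118 ]
```

View pics/chk.png

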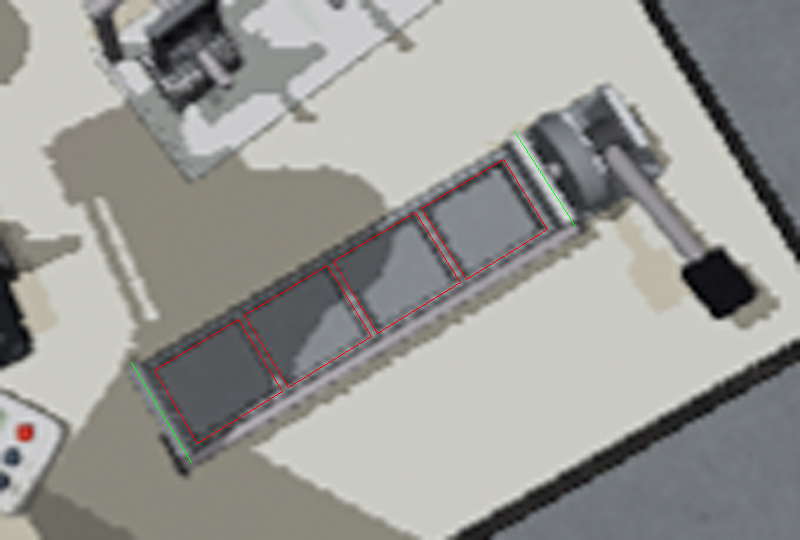

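Call:
{"api": "move_arm", "payload": {
  "series": [
    {"grip": 1,"xyz": [3,0,30],"angular": [0,0,-0.052]},
    {"grip": 1,"xyz": [3,0,70],"angular": [0,0,-0.052]},
    {"grip": 1,"xyz": [3,0,105],"angular": [0,0,-0.052]},
    {"grip": 1,"xyz": [3,0,125],"angular": [0,0,-0.052]},
    {"grip": 1,"xyz": [3,0,134],"angular": [0,0,-0.052]},
    {"grip": 0,"xyz": [3,0,134],"angular": [0,0,-0.052]},
    {"grip": 0,"xyz": [3,0,134],"angular": [0,0,-0.052]},
    {"grip": 0,"xyz": [3,0,134],"angular": [0,0,-0.052]},
    {"grip": 0,"xyz": [3,0,134],"angular": [0,0,-0.052]},
    {"grip": 0,"xyz": [3,0,134],"angular": [0,0,-0.052]}
  ]
}}

```text
time_s: 8.0
tcp_pos: [0.4568, 0.4063, 0.1245]
ee_rot: [[0.47, -0.883, 0.001], [-0.883, -0.47, 0.001], [-0.001, -0.002, -1.0]]
wrist_force: [0.4, -0.4, -0.6]
gripper_width: 0.628
gripper_force: 0.0
```

Call:
{"api": "move_arm", "payload": {
  "series": [
    {"grip": 0,"xyz": [0,0,0],"angular": [0,0,0]},
    {"grip": 0,"xyz": [0,0,0],"angular": [0,0,0]},
    {"grip": 0,"xyz": [0,0,0],"angular": [0,0,0]},
    {"grip": 0,"xyz": [0,0,0],"angular": [0,0,0]},
    {"grip": 0,"xyz": [0,0,0],"angular": [0,0,0]},
    {"grip": 0,"xyz": [0,0,0],"angular": [0,0,0]},
    {"grip": 0,"xyz": [0,0,0],"angular": [0,0,0]}
  ]
}}

```text
time_s: 8.7
tcp_pos: [0.4564, 0.4058, 0.1232]
ee_rot: [[0.47, -0.883, -0.001], [-0.883, -0.47, -0.001], [0.0, 0.001, -1.0]]
wrist_force: [0.2, -0.0, -0.3]
gripper_width: 0.088
gripper_force: 30.0
```

The station model fits the picture within about 1 mm (centre (0.438, 0.187), 32.3°). The standing carrier is gripped, with opening 7.7 mm. I'll lift it, check the hold, and carry it to the +90 bay.

```bash
cat >> h.py <<'E'
th=np.radians(32.3); EX=np.array([np.cos(th),np.sin(th)]); EY=np.array([-EX[1],EX[0]]); C0=np.array([.438,.187])
def bay(y,z,dy=0,dx=0):  # TCP target: bay own y (mm), dy/dx extra (mm) along station axes
    return (*(C0+EY*(y+dy)/1000+EX*dx/1000),z)
E
python3 -c "
from h import *
go(bay(90,.21,-3),212.3)"
```

```text
shift [ 97.8 125.5 -86.7] turn [ 0.001 -0.    -0.075] at [0.4564 0.4058 0.1232] F [ 0.2 -0.  -0.3] w 0.088 30.0 t 8.7
```

Call:
{"api": "move_arm", "payload": {
  "series": [
    {"grip": 0,"xyz": [0,0,-20],"angular": [0,0,0]},
    {"grip": 0,"xyz": [0,0,-45],"angular": [0,0,0]},
    {"grip": 0,"xyz": [0,0,-70],"angular": [0,0,0]},
    {"grip": 0,"xyz": [20,25,-87],"angular": [0,0,-0.02]},
    {"grip": 0,"xyz": [45,55,-87],"angular": [0,0,-0.04]},
    {"grip": 0,"xyz": [70,85,-87],"angular": [0,0,-0.06]},
    {"grip": 0,"xyz": [88,112,-87],"angular": [0,0,-0.075]},
    {"grip": 0,"xyz": [98,125,-87],"angular": [0,0,-0.075]},
    {"grip": 0,"xyz": [98,125,-87],"angular": [0,0,-0.075]},
    {"grip": 0,"xyz": [98,125,-87],"angular": [0,0,-0.075]}
  ]
}}

```text
time_s: 9.7
tcp_pos: [0.3924, 0.2608, 0.2107]
ee_rot: [[0.534, -0.845, 0.0], [-0.845, -0.534, 0.001], [-0.0, -0.001, -1.0]]
wrist_force: [0.4, 0.5, -1.4]
gripper_width: 0.09
gripper_force: 30.0
```

```bash
python3 - <<'E'
from h import *
np.set_printoptions(precision=1,suppress=True)
t=cap('top','top3');s=cap('side','side3')
go(bay(90,.129,-3),212.3)
a=cv2.resize(s['img'][150:290,230:400,::-1],(728,600),interpolation=cv2.INTER_CUBIC)
cv2.imwrite('pics/h3.png',a)
E
```

```text
shift [ 0.2  1.6 81.5] turn [-0.  0.  0.] at [0.4 0.3 0.2] F [ 1.2  0.7 -1.2] w 0.092 30.0 t 9.8
```

View pics/h3.png

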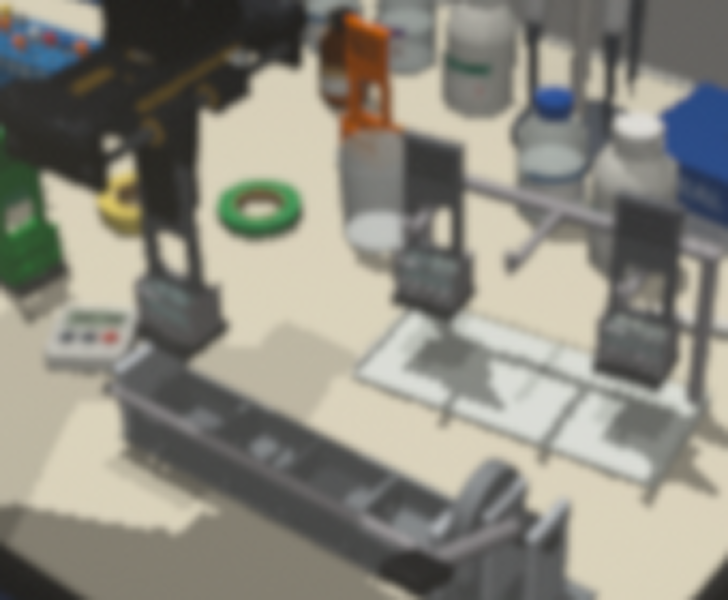

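The carrier hangs straight in the jaws. Its foot's bottom corners in the side crop are about (137,337), (183,357) and (226,328). I'll check its offset in the jaws from those.

```bash
python3 - <<'E'
from h import *
np.set_printoptions(precision=4,suppress=True)
s=cap('side'); S=lambda x,y:(230+(x+.5)*170/728-.5,150+(y+.5)*140/600-.5)
st=r.sense();tcp=np.array(st['tcp_pos']);z=tcp[2]-.1232
P=[onz(s,S(*p),z)[:2] for p in((137,337),(183,357),(226,328))]
for p in P: d=p-tcp[:2]; print('rel to TCP, station x,y mm:',1000*EX@d,1000*EY@d)
# expected corners (-20,24),(-20,-24),(20,-24)
for a,b in((-20,24),(-20,-24),(20,-24)):
    p=proj(s,(*(tcp[:2]+EX*a/1000+EY*b/1000),z)); print('exp px',(p[0]+.5-230)*728/170,(p[1]+.5-150)*600/140)
E
```

```text
rel to TCP, station x,y mm: -17.22350441595212 28.40894498162723
rel to TCP, station x,y mm: -15.391173487769894 -9.637109603031885
rel to TCP, station x,y mm: 22.609484361652633 -12.47823383399715
exp px 139.51953645423362 342.17751130223485
exp px 195.6236003879166 369.6686795871183
exp px 237.4358846781841 336.92489025375323
```

```bash
python3 - <<'E'
from h import *
g=cv2.imread('pics/side3.png'); sat=cv2.cvtColor(g,cv2.COLOR_BGR2GRAY)
print('cols',list(range(258,290)))
for v in range(204,240): print(v,' '.join('%3d'%x for x in sat[v,258:290]))
E
```

```text
cols [258, 259, 260, 261, 262, 263, 264, 265, 266, 267, 268, 269, 270, 271, 272, 273, 274, 275, 276, 277, 278, 279, 280, 281, 282, 283, 284, 285, 286, 287, 288, 289]
204 124 121 121 119 109  87  69  68  93 125 138 133 114  94  78  69  69  93 143 188 206 209 208 201 183 153 122 106  96  88  83  82
205 161 155 155 154 142 109  77  72 107 154 179 179 162 139 112  83  71  89 140 186 206 209 209 208 202 186 166 152 139 122 112 110
206 194 192 192 189 175 134  89  73 104 156 191 201 195 181 151 106  75  83 133 184 206 209 210 209 208 204 197 191 182 167 158 157
207 207 208 208 205 189 146  97  73  96 148 190 206 206 201 176 124  78  78 126 181 204 209 209 209 209 209 208 207 203 198 195 193
208 210 210 210 208 192 151  99  74  93 144 188 206 209 206 184 131  79  74 119 173 202 208 209 209 209 209 209 209 209 208 208 207
209 210 210 210 208 195 158 107  76  89 137 182 203 209 207 186 135  84  74 110 164 197 207 210 210 210 210 209 209 210 209 209 209
210 210 210 210 208 200 170 118  78  81 118 164 194 206 206 188 142  91  73 102 156 193 207 210 210 210 210 209 210 210 210 210 209
211 210 21
[... 3117 characters left out ...]
 182 182 182 182 182 182 182 182 182 182
235 165 154 133 113  99  93  91  91  90  91  91  90  89  86  86 102 132 156 170 177 180 181 181 182 182 182 182 182 182 182 182 182
236 144 126 106  96  91  91  91  89  90  91  90  88  86  84  83  92 114 135 151 163 172 177 180 181 182 181 182 182 182 182 182 182
237 115 103  94  92  90  91  91  90  90  88  87  85  83  79  76  78  89 103 120 136 151 163 172 177 179 181 182 181 182 182 181 182
238 105  96  92  91  91  90  91  90  88  85  81  80  76  75  72  73  76  81  90 104 120 137 151 163 171 177 180 181 182 182 182 182
239 109  98  93  92  90  90  90  89  86  82  77  76  73  73  72  73  73  75  76  82  90 103 119 136 151 163 171 177 179 181 182 181
```

```bash
python3 - <<'E'
from h import *
g=cv2.imread('pics/side3.png'); sat=cv2.cvtColor(g,cv2.COLOR_BGR2GRAY); s=cap('side')
tcp=np.array(r.sense()['tcp_pos']); u=tcp[2]-.1232
for h in(.05,.06,.07,.08,.1,.114,.132):
  f=lambda dx,dy:proj(s,(*(tcp[:2]+EX*dx/1000+EY*dy/1000),u+h)).round(1)
  print(h,'c',f(0,0),'L',f(-4,22),'R',f(4,-22),'y+10',f(0,10),'fingerL',f(-4,9.5),f(-4,-9.5))
print('cols 256..284')
for v in range(176,205): print(v,' '.join('%3d'%x for x in sat[v,256:285]))
E
```

```text
0.05 c [271.8 214. ] L [264.7 212. ] R [279.  216.1] y+10 [269.  212.8] fingerL [268.1 213.6] [273.4 216. ]
0.06 c [271.4 211. ] L [264.3 209. ] R [278.7 213. ] y+10 [268.6 209.7] fingerL [267.8 210.5] [273.1 212.9]
0.07 c [271.1 207.9] L [263.9 205.9] R [278.4 209.9] y+10 [268.3 206.7] fingerL [267.4 207.4] [272.7 209.8]
0.08 c [270.7 204.8] L [263.5 202.8] R [278.  206.8] y+10 [267.9 203.5] fingerL [267.  204.3] [272.4 206.7]
0.1 c [270.  198.4] L [262.7 196.5] R [277.4 200.4] y+10 [267.1 197.2] fingerL [266.2 198. ] [271.6 200.3]
0.114 c [269.4 193.9] L [262.1 191.9] R [276.9 195.9] y+10 [266.6 192.7] fingerL [265.6 193.4] [271.1 195.8]
0.132 c [268.7 187.9] L [261.3 186. ] R [276.3 189.9] y+10 [265.9 186.8] fingerL [264.9 187.5] [270.5 189.8]
cols 256..284
176  43  42  42  42  43  45  51  54  54  51  48  45  45  43  43  43  42  40  41  56 106 153 161 144 130 137 157 183 199
177  44  43  43  43  43  44  48  53  58  58  52  47  44  44  42  42  42  41  42  60 117 173 192 186 179 183 193 201 206
178  44  43  43  43  43  44  49  60  67  68  62  51  45  42  41  41  41  41  43  60 119 1
[... 2450 characters left out ...]
 171 158 125  83  57  47  45  43  42  43  44  49  58  61  72 117 172 201 206 195 164 130 116 117 121
200 139 149 156 158 158 147 116  81  61  53  52  48  46  44  45  50  58  63  75 123 178 204 207 197 167 127 109 111 116
201 113 119 126 129 130 122 101  76  64  59  58  56  53  50  49  54  60  63  74 118 172 201 208 200 175 132 101  98 104
202 109 107 109 113 113 108  94  75  65  63  65  66  64  60  57  58  62  64  71 107 159 195 207 205 189 154 115  92  89
203 129 113 109 110 111 107  96  77  66  65  73  87  90  85  75  67  64  64  68  96 147 190 206 208 202 183 150 113  90
204 161 137 124 121 121 119 109  87  69  68  93 125 138 133 114  94  78  69  69  93 143 188 206 209 208 201 183 153 122
```

Using the jaws as reference, the carrier sits about 3.5 mm toward +y of the TCP, close to my first estimate. I'll go down in stages and watch the force.

Call:
{"api": "move_arm", "payload": {
  "series": [
    {"grip": 0,"xyz": [1,2,20],"angular": [0,0,0]},
    {"grip": 0,"xyz": [1,2,40],"angular": [0,0,0]},
    {"grip": 0,"xyz": [1,2,50],"angular": [0,0,0]},
    {"grip": 0,"xyz": [1,2,55],"angular": [0,0,0]},
    {"grip": 0,"xyz": [1,2,60],"angular": [0,0,0]},
    {"grip": 0,"xyz": [1,2,64],"angular": [0,0,0]},
    {"grip": 0,"xyz": [1,2,67],"angular": [0,0,0]},
    {"grip": 0,"xyz": [1,2,70],"angular": [0,0,0]},
    {"grip": 0,"xyz": [1,2,72],"angular": [0,0,0]}
  ]
}}

```text
time_s: 10.8
tcp_pos: [0.3912, 0.2589, 0.1386]
ee_rot: [[0.535, -0.845, 0.0], [-0.845, -0.535, 0.0], [-0.0, -0.0, -1.0]]
wrist_force: [0.1, 0.3, -2.2]
gripper_width: 0.088
gripper_force: 30.0
```

```bash
python3 -c "
from h import *
go(bay(90,.129,-3.5),212.3)"
```

```text
shift [-0.7 -1.1  9.6] turn [-0.  0.  0.] at [0.3912 0.2589 0.1386] F [ 0.1  0.3 -2.2] w 0.088 30.0 t 10.8
```

Call:
{"api": "move_arm", "payload": {
  "series": [
    {"grip": 0,"xyz": [0,-1,3],"angular": [0,0,0]},
    {"grip": 0,"xyz": [0,-1,6],"angular": [0,0,0]},
    {"grip": 0,"xyz": [0,-1,8],"angular": [0,0,0]},
    {"grip": 0,"xyz": [0,-1,10],"angular": [0,0,0]},
    {"grip": 0,"xyz": [0,-1,10],"angular": [0,0,0]}
  ]
}}

```text
time_s: 11.3
tcp_pos: [0.3923, 0.2595, 0.1291]
ee_rot: [[0.535, -0.845, 0.001], [-0.845, -0.535, -0.0], [0.0, -0.001, -1.0]]
wrist_force: [0.0, -1.2, 2.3]
gripper_width: 0.086
gripper_force: 30.0
```

```bash
python3 -c "
from h import *
go(bay(90,.129,-3.5),212.3)"
```

```text
shift [-0.8  0.1  0.1] turn [-0.001 -0.     0.001] at [0.3923 0.2595 0.1291] F [ 0.  -1.2  2.3] w 0.086 30.0 t 11.3
```

Contact with the bay floor came at the expected height. I release, rise, and check the placement before going for the left hung carrier.

Call:
{"api": "move_arm", "payload": {
  "series": [
    {"grip": 0.6,"xyz": [0,0,0],"angular": [0,0,0]},
    {"grip": 0.6,"xyz": [0,0,0],"angular": [0,0,0]},
    {"grip": 0.6,"xyz": [0,0,0],"angular": [0,0,0]},
    {"grip": 0.6,"xyz": [0,0,0],"angular": [0,0,0]},
    {"grip": 0.6,"xyz": [0,0,-15],"angular": [0,0,0]},
    {"grip": 0.6,"xyz": [0,0,-45],"angular": [0,0,0]},
    {"grip": 0.6,"xyz": [0,0,-90],"angular": [0,0,0]},
    {"grip": 0.6,"xyz": [0,0,-130],"angular": [0,0,0]},
    {"grip": 0.6,"xyz": [0,0,-130],"angular": [0,0,0]},
    {"grip": 0.6,"xyz": [0,0,-130],"angular": [0,0,0]}
  ]
}}

```text
time_s: 12.3
tcp_pos: [0.3919, 0.2596, 0.2592]
ee_rot: [[0.534, -0.845, 0.001], [-0.845, -0.534, 0.002], [-0.001, -0.002, -1.0]]
wrist_force: [-0.7, 0.3, -0.4]
gripper_width: 0.603
gripper_force: 0.0
```

```bash
python3 - <<'E'
from h import *
t=cap('top','top4');s=cap('side','side4')
a=cv2.resize(t['img'][120:250,270:400,::-1],(400,400),interpolation=cv2.INTER_CUBIC)
b=cv2.resize(s['img'][160:290,240:370,::-1],(400,400),interpolation=cv2.INTER_CUBIC)
cv2.imwrite('pics/v4.png',np.hstack([a,b]))
go((.5685,.279,.26),216)
E
```

```text
shift [  77.6 -160.6   -3.1] turn [ 0.003 -0.    -0.065] at [0.3913 0.2588 0.2573] F [ 0.2 -0.6 -0.7] w 0.599 0.0 t 12.4
```

View pics/v4.png

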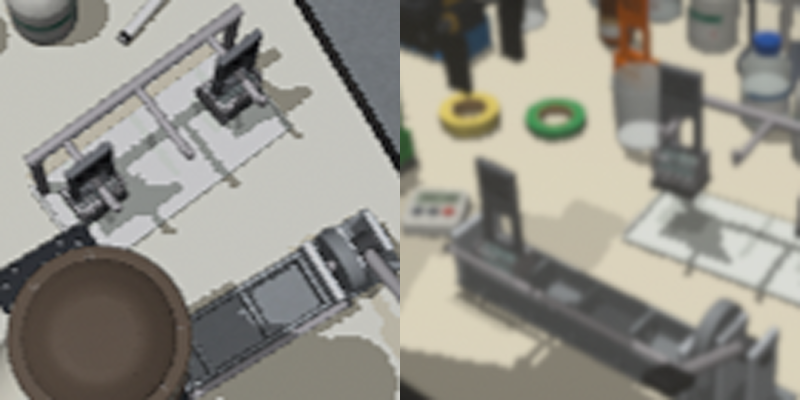

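The first carrier stands upright in the left bay; the hung ones are unchanged. Now I go over the left hung carrier.

Call:
{"api": "move_arm", "payload": {
  "series": [
    {"grip": 0.6,"xyz": [15,-32,-3],"angular": [0,0,-0.015]},
    {"grip": 0.6,"xyz": [33,-68,-3],"angular": [0,0,-0.03]},
    {"grip": 0.6,"xyz": [51,-105,-3],"angular": [0,0,-0.045]},
    {"grip": 0.6,"xyz": [67,-138,-3],"angular": [0,0,-0.06]},
    {"grip": 0.6,"xyz": [78,-161,-3],"angular": [0,0,-0.065]},
    {"grip": 0.6,"xyz": [78,-161,-3],"angular": [0,0,-0.065]},
    {"grip": 0.6,"xyz": [78,-161,30],"angular": [0,0,-0.065]},
    {"grip": 0.6,"xyz": [78,-161,60],"angular": [0,0,-0.065]},
    {"grip": 0.6,"xyz": [78,-161,78],"angular": [0,0,-0.065]},
    {"grip": 0.6,"xyz": [78,-161,84],"angular": [0,0,-0.065]}
  ]
}}

```text
time_s: 13.4
tcp_pos: [0.5674, 0.2783, 0.1705]
ee_rot: [[0.588, -0.809, -0.007], [-0.809, -0.588, -0.005], [-0.0, 0.008, -1.0]]
wrist_force: [-0.7, 1.1, -0.7]
gripper_width: 0.598
gripper_force: 0.0
```

Call:
{"api": "move_arm", "payload": {
  "series": [
    {"grip": 0,"xyz": [0,0,0],"angular": [0,0,0]},
    {"grip": 0,"xyz": [0,0,0],"angular": [0,0,0]},
    {"grip": 0,"xyz": [0,0,0],"angular": [0,0,0]},
    {"grip": 0,"xyz": [0,0,0],"angular": [0,0,0]},
    {"grip": 0,"xyz": [0,0,0],"angular": [0,0,0]},
    {"grip": 0,"xyz": [0,0,0],"angular": [0,0,0]},
    {"grip": 0,"xyz": [0,0,0],"angular": [0,0,0]},
    {"grip": 0,"xyz": [0,0,0],"angular": [0,0,0]}
  ]
}}

```text
time_s: 14.2
tcp_pos: [0.5698, 0.2794, 0.175]
ee_rot: [[0.588, -0.809, 0.0], [-0.809, -0.588, -0.0], [0.0, -0.0, -1.0]]
wrist_force: [-0.2, -0.5, 2.4]
gripper_width: 0.089
gripper_force: 30.0
```

```bash
python3 -c "
from h import *
go((.5685,.279,.191),216)"
```

```text
shift [ -0.4   1.3 -16. ] turn [-0.    -0.     0.001] at [0.5698 0.2794 0.175 ] F [-0.2 -0.5  2.4] w 0.089 30.0 t 14.2
```

Call:
{"api": "move_arm", "payload": {
  "series": [
    {"grip": 0,"xyz": [0,0,-6],"angular": [0,0,0]},
    {"grip": 0,"xyz": [0,0,-12],"angular": [0,0,0]},
    {"grip": 0,"xyz": [0,0,-18],"angular": [0,0,0]},
    {"grip": 0,"xyz": [0,0,-18],"angular": [0,0,0]},
    {"grip": 0,"xyz": [0,15,-18],"angular": [0,0,0]},
    {"grip": 0,"xyz": [1,35,-18],"angular": [0,0,0]},
    {"grip": 0,"xyz": [1,55,-18],"angular": [0,0,0]},
    {"grip": 0,"xyz": [2,72,-18],"angular": [0,0,0]},
    {"grip": 0,"xyz": [2,82,-20],"angular": [0,0,0]},
    {"grip": 0,"xyz": [2,85,-40],"angular": [0,0,0]}
  ]
}}

```text
time_s: 15.2
tcp_pos: [0.4999, 0.2263, 0.2125]
ee_rot: [[0.588, -0.809, -0.006], [-0.809, -0.588, -0.003], [-0.001, 0.007, -1.0]]
wrist_force: [0.4, -0.9, -2.1]
gripper_width: 0.087
gripper_force: 30.0
```

```bash
python3 -c "
from h import *
go(bay(30,.215),212.3)"
```

```text
shift [-34.5  71.3  -2. ] turn [0.007 0.    0.064] at [0.4999 0.2263 0.2125] F [ 0.4 -0.9 -2.1] w 0.087 30.0 t 15.2
```

Off the hook; weight 2.1 N in hand. Hover over the +30 bay and check the offset.

Call:
{"api": "move_arm", "payload": {
  "series": [
    {"grip": 0,"xyz": [-10,20,-2],"angular": [0,0,0.02]},
    {"grip": 0,"xyz": [-20,42,-2],"angular": [0,0,0.04]},
    {"grip": 0,"xyz": [-30,61,-2],"angular": [0,0,0.06]},
    {"grip": 0,"xyz": [-34,71,-2],"angular": [0,0,0.064]},
    {"grip": 0,"xyz": [-34,71,-2],"angular": [0,0,0.064]},
    {"grip": 0,"xyz": [-34,71,-2],"angular": [0,0,0.064]},
    {"grip": 0,"xyz": [-34,71,-2],"angular": [0,0,0.064]}
  ]
}}

```text
time_s: 15.9
tcp_pos: [0.4258, 0.2141, 0.2166]
ee_rot: [[0.535, -0.845, 0.001], [-0.845, -0.535, 0.0], [0.0, -0.001, -1.0]]
wrist_force: [0.8, -0.3, -1.6]
gripper_width: 0.09
gripper_force: 30.0
```

```bash
cat >> h.py <<'E'
def held(c,und):
    """side view: predicted (no offset) and seen silhouette edge columns of the carrier frame and foot; und=TCP-underside"""
    tcp=np.array(r.sense()['tcp_pos']); u=tcp[2]-und; g=cv2.cvtColor(c['img'],cv2.COLOR_RGB2GRAY).astype(float)
    for n,h,dx,dy in(('tabR',.095,4,-22),('postR',.06,4,-22),('postL',.06,-4,22),('bskR',.025,15,-24),('bskL',.025,-15,24),('footR',.006,20,-24)):
        p=proj(c,(*(tcp[:2]+EX*dx/1000+EY*dy/1000),u+h)); q=proj(c,(*(tcp[:2]+EX*dx/1000+EY*(dy+10)/1000),u+h))
        v=int(round(p[1])); x0=int(p[0]); row=g[v,x0-7:x0+8]
        print(n,'pred',p.round(1),'px/10mm',(q-p)[0].round(2),'row',row.astype(int))
E
python3 - <<'E'
from h import *
s=cap('side','side5'); go(bay(30,.131),212.3); held(s,.125)
E
```

```text
shift [-0.6  4.  85.5] turn [-0.    -0.     0.001] at [0.4256 0.214  0.2165] F [-0.6  0.1 -2.4] w 0.091 30.0 t 15.95
tabR pred [295.5 207.6] px/10mm -3.09 row [ 63  62  63  62  64  75 119 174 201 209 209 210 209 210 210]
postR pred [296.3 218.8] px/10mm -3.03 row [158 165 159 119  77  75 119 174 202 209 210 210 210 210 210]
postL pred [281.1 214.5] px/10mm -2.9 row [127 146 166 187 203 206 191 148  97  72  89 136 181 203 209]
bskR pred [300.3 227.7] px/10mm -2.97 row [ 85  81  79  79  79  85 115 162 196 208 210 210 210 210 210]
bskL pred [278.9 227. ] px/10mm -2.85 row [ 67  66  66  65  65  65  69  83  96  94  92  96 101 103 102]
footR pred [301.8 232.4] px/10mm -2.93 row [ 79  80  79  76  74  75  98 148 191 207 210 210 209 207 200]
```

Side-view edges deviate only about -0.5 px from a centred hold, so the offset is under about 1 mm. I'll lower it in.

Call:
{"api": "move_arm", "payload": {
  "series": [
    {"grip": 0,"xyz": [0,4,25],"angular": [0,0,0]},
    {"grip": 0,"xyz": [0,4,45],"angular": [0,0,0]},
    {"grip": 0,"xyz": [0,4,55],"angular": [0,0,0]},
    {"grip": 0,"xyz": [0,4,60],"angular": [0,0,0]},
    {"grip": 0,"xyz": [0,4,65],"angular": [0,0,0]},
    {"grip": 0,"xyz": [0,4,69],"angular": [0,0,0]},
    {"grip": 0,"xyz": [0,4,73],"angular": [0,0,0]},
    {"grip": 0,"xyz": [0,4,77],"angular": [0,0,0]},
    {"grip": 0,"xyz": [0,4,77],"angular": [0,0,0]}
  ]
}}

```text
time_s: 16.85
tcp_pos: [0.4212, 0.2113, 0.1392]
ee_rot: [[0.535, -0.845, -0.001], [-0.845, -0.535, -0.0], [0.0, 0.001, -1.0]]
wrist_force: [-0.4, 0.5, -2.0]
gripper_width: 0.089
gripper_force: 30.0
```

```bash
python3 -c "
from h import *
go(bay(30,.131,-.5),212.3)"
```

```text
shift [ 0.  -1.2  8.2] turn [ 0.001 -0.     0.001] at [0.4212 0.2113 0.1392] F [-0.4  0.5 -2. ] w 0.089 30.0 t 16.85
```

Call:
{"api": "move_arm", "payload": {
  "series": [
    {"grip": 0,"xyz": [0,-1,3],"angular": [0,0,0]},
    {"grip": 0,"xyz": [0,-1,6],"angular": [0,0,0]},
    {"grip": 0,"xyz": [0,-1,8],"angular": [0,0,0]},
    {"grip": 0,"xyz": [0,-1,9],"angular": [0,0,0]},
    {"grip": 0,"xyz": [0,-1,9],"angular": [0,0,0]}
  ]
}}

```text
time_s: 17.35
tcp_pos: [0.4225, 0.212, 0.1312]
ee_rot: [[0.536, -0.844, 0.0], [-0.844, -0.536, -0.0], [0.0, -0.0, -1.0]]
wrist_force: [-1.4, -1.1, 3.5]
gripper_width: 0.086
gripper_force: 30.0
```

On the floor (force reversed at the expected height). Release and rise.

Call:
{"api": "move_arm", "payload": {
  "series": [
    {"grip": 0.6,"xyz": [0,0,0],"angular": [0,0,0]},
    {"grip": 0.6,"xyz": [0,0,0],"angular": [0,0,0]},
    {"grip": 0.6,"xyz": [0,0,0],"angular": [0,0,0]},
    {"grip": 0.6,"xyz": [0,0,0],"angular": [0,0,0]},
    {"grip": 0.6,"xyz": [0,0,-15],"angular": [0,0,0]},
    {"grip": 0.6,"xyz": [0,0,-45],"angular": [0,0,0]},
    {"grip": 0.6,"xyz": [0,0,-90],"angular": [0,0,0]},
    {"grip": 0.6,"xyz": [0,0,-129],"angular": [0,0,0]},
    {"grip": 0.6,"xyz": [0,0,-129],"angular": [0,0,0]},
    {"grip": 0.6,"xyz": [0,0,-129],"angular": [0,0,0]}
  ]
}}

```text
time_s: 18.35
tcp_pos: [0.4222, 0.2122, 0.2601]
ee_rot: [[0.535, -0.845, 0.001], [-0.845, -0.535, 0.002], [-0.001, -0.002, -1.0]]
wrist_force: [-0.6, 0.3, -0.9]
gripper_width: 0.595
gripper_force: 0.0
```

```bash
python3 -c "
from h import *
go((.6605,.164,.26),218)"
```

```text
shift [ 168.3 -175.5    0.3] turn [-0.002  0.001 -0.098] at [0.4222 0.2122 0.2601] F [-0.6  0.3 -0.9] w 0.595 0.0 t 18.35
```

Call:
{"api": "move_arm", "payload": {
  "series": [
    {"grip": 0.6,"xyz": [30,-31,0],"angular": [0,0,-0.02]},
    {"grip": 0.6,"xyz": [64,-66,0],"angular": [0,0,-0.04]},
    {"grip": 0.6,"xyz": [98,-102,0],"angular": [0,0,-0.06]},
    {"grip": 0.6,"xyz": [130,-136,0],"angular": [0,0,-0.08]},
    {"grip": 0.6,"xyz": [155,-162,0],"angular": [0,0,-0.098]},
    {"grip": 0.6,"xyz": [168,-175,0],"angular": [0,0,-0.098]},
    {"grip": 0.6,"xyz": [168,-175,0],"angular": [0,0,-0.098]},
    {"grip": 0.6,"xyz": [168,-175,0],"angular": [0,0,-0.098]}
  ]
}}

```text
time_s: 19.15
tcp_pos: [0.6592, 0.1635, 0.257]
ee_rot: [[0.615, -0.789, -0.004], [-0.789, -0.615, -0.001], [-0.001, 0.004, -1.0]]
wrist_force: [-0.1, -0.4, -0.4]
gripper_width: 0.601
gripper_force: 0.0
```

```bash
python3 -c "
from h import *
go((.6605,.164,.175),218)"
```

```text
shift [ 0.6 -1.7 82. ] turn [ 0.004  0.001 -0.001] at [0.6592 0.1635 0.257 ] F [-0.1 -0.4 -0.4] w 0.601 0.0 t 19.15
```

Call:
{"api": "move_arm", "payload": {
  "series": [
    {"grip": 0.6,"xyz": [0,-1,30],"angular": [0,0,0]},
    {"grip": 0.6,"xyz": [0,-1,60],"angular": [0,0,0]},
    {"grip": 0.6,"xyz": [0,-1,77],"angular": [0,0,0]},
    {"grip": 0.6,"xyz": [0,-1,83],"angular": [0,0,0]},
    {"grip": 0,"xyz": [0,-1,83],"angular": [0,0,0]},
    {"grip": 0,"xyz": [0,-1,83],"angular": [0,0,0]},
    {"grip": 0,"xyz": [0,-1,83],"angular": [0,0,0]},
    {"grip": 0,"xyz": [0,-1,83],"angular": [0,0,0]},
    {"grip": 0,"xyz": [0,-1,83],"angular": [0,0,0]},
    {"grip": 0,"xyz": [0,-1,83],"angular": [0,0,0]}
  ]
}}

```text
time_s: 20.15
tcp_pos: [0.6612, 0.1646, 0.1771]
ee_rot: [[0.615, -0.788, 0.002], [-0.788, -0.615, 0.001], [0.0, -0.002, -1.0]]
wrist_force: [1.3, 0.5, 1.2]
gripper_width: 0.139
gripper_force: 0.7
```

Call:
{"api": "move_arm", "payload": {
  "series": [
    {"grip": 0,"xyz": [0,0,0],"angular": [0,0,0]},
    {"grip": 0,"xyz": [0,0,0],"angular": [0,0,0]},
    {"grip": 0,"xyz": [0,0,0],"angular": [0,0,0]}
  ]
}}

```text
time_s: 20.45
tcp_pos: [0.6608, 0.1642, 0.177]
ee_rot: [[0.616, -0.788, 0.0], [-0.788, -0.616, -0.0], [0.0, 0.0, -1.0]]
wrist_force: [-0.4, -0.4, 3.4]
gripper_width: 0.089
gripper_force: 30.0
```

Call:
{"api": "move_arm", "payload": {
  "series": [
    {"grip": 0,"xyz": [0,0,-6],"angular": [0,0,0]},
    {"grip": 0,"xyz": [0,0,-12],"angular": [0,0,0]},
    {"grip": 0,"xyz": [0,0,-19],"angular": [0,0,0]},
    {"grip": 0,"xyz": [0,0,-19],"angular": [0,0,0]},
    {"grip": 0,"xyz": [0,15,-19],"angular": [0,0,0]},
    {"grip": 0,"xyz": [0,35,-19],"angular": [0,0,0]},
    {"grip": 0,"xyz": [0,55,-19],"angular": [0,0,0]},
    {"grip": 0,"xyz": [0,72,-19],"angular": [0,0,0]},
    {"grip": 0,"xyz": [0,82,-20],"angular": [0,0,0]},
    {"grip": 0,"xyz": [0,85,-40],"angular": [0,0,0]}
  ]
}}

```text
time_s: 21.45
tcp_pos: [0.5913, 0.111, 0.2141]
ee_rot: [[0.615, -0.789, -0.007], [-0.789, -0.615, -0.002], [-0.003, 0.007, -1.0]]
wrist_force: [0.2, 0.2, -2.2]
gripper_width: 0.088
gripper_force: 30.0
```

```bash
python3 -c "
from h import *
go(bay(-30,.217),212.3)"
```

```text
shift [-124.3   77.1   -2.1] turn [0.007 0.002 0.098] at [0.5913 0.111  0.2141] F [ 0.2  0.2 -2.2] w 0.088 30.0 t 21.45
```

Call:
{"api": "move_arm", "payload": {
  "series": [
    {"grip": 0,"xyz": [-25,16,-2],"angular": [0,0,0.02]},
    {"grip": 0,"xyz": [-60,37,-2],"angular": [0,0,0.05]},
    {"grip": 0,"xyz": [-95,58,-2],"angular": [0,0,0.08]},
    {"grip": 0,"xyz": [-115,70,-2],"angular": [0,0,0.098]},
    {"grip": 0,"xyz": [-124,77,-2],"angular": [0,0,0.098]},
    {"grip": 0,"xyz": [-124,77,-2],"angular": [0,0,0.098]},
    {"grip": 0,"xyz": [-124,77,-2],"angular": [0,0,0.098]},
    {"grip": 0,"xyz": [-124,77,-2],"angular": [0,0,0.098]}
  ]
}}

```text
time_s: 22.25
tcp_pos: [0.4579, 0.1625, 0.2185]
ee_rot: [[0.535, -0.845, 0.001], [-0.845, -0.535, 0.0], [0.0, -0.0, -1.0]]
wrist_force: [-0.1, -0.2, -1.2]
gripper_width: 0.09
gripper_force: 30.0
```

```bash
python3 - <<'E'
from h import *
s=cap('side','side6'); go(bay(-30,.133),212.3); held(s,.127)
E
```

```text
shift [-1.5  3.5 85.4] turn [-0. -0.  0.] at [0.4578 0.1623 0.2184] F [-0.3  0.5 -1.9] w 0.092 30.0 t 22.3
tabR pred [314.9 216. ] px/10mm -3.3 row [ 62  62  63  64  63  64  65  82 133 185 206 210 210 210 209]
postR pred [315.3 227.4] px/10mm -3.23 row [189 197 200 184 136  87  70  93 144 187 202 197 179 173 193]
postL pred [299.3 222.8] px/10mm -3.09 row [132 148 168 189 203 210 209 201 172 118  75  75 125 181 205]
bskR pred [318.9 236.3] px/10mm -3.16 row [109 106  98  86  80  78  78  88 130 183 211 217 219 218 216]
bskL pred [296.7 235.6] px/10mm -3.03 row [ 80  72  67  65  66  71 100 142 155 132 101  91  94  99 103]
footR pred [320.2 241. ] px/10mm -3.12 row [ 81  80  79  79  79  78  78  96 128 149 155 162 169 177 183]
```

```bash
python3 - <<'E'
from h import *
c=cap('side')
for n,tcp,und in(('side3',(.3924,.2608,.2108),.1232),('side5',(.4256,.214,.2165),.125),('side6',(.4578,.1623,.2184),.127)):
    g=cv2.imread(f'pics/{n}.png',0); tcp=np.array(tcp); u=tcp[2]-und
    for h in(.1,.105,.11):
        f=lambda dx,dy:proj(c,(*(tcp[:2]+EX*dx/1000+EY*dy/1000),u+h))
        R,F=f(4,-22),f(-4,-9.5); v=int(round(R[1])); x=int(R[0])
        print(n,h,'tabR %.1f fingR %.1f row %d px/mm %.2f'%(R[0],F[0],v,(f(0,0)-f(0,10))[0]/10),'from col',x-14,g[v,x-14:x+3])
E
```

```text
side3 0.1 tabR 277.4 fingR 271.6 row 200 px/mm 0.28 from col 263 [ 81  60  52  51  48  46  43  44  49  58  63  74 122 177 203 206 196]
side3 0.105 tabR 277.2 fingR 271.4 row 199 px/mm 0.29 from col 263 [ 82  56  46  44  43  42  43  43  48  57  61  72 116 172 200 206 195]
side3 0.11 tabR 277.0 fingR 271.3 row 197 px/mm 0.29 from col 263 [ 66  48  43  41  42  42  41  42  47  55  60  61  80 133 183 204 200]
side5 0.1 tabR 295.3 fingR 289.4 row 206 px/mm 0.30 from col 281 [101  67  59  55  52  50  48  49  54  59  61  63  73 117 168 193 203]
side5 0.105 tabR 295.2 fingR 289.3 row 204 px/mm 0.30 from col 281 [ 90  56  45  42  41  41  42  43  47  53  57  60  64  78 102 125 147]
side5 0.11 tabR 295.1 fingR 289.1 row 203 px/mm 0.30 from col 281 [ 84  50  42  41  41  41  40  42  48  54  58  61  62  67  77  89 105]
side6 0.1 tabR 314.8 fingR 308.7 row 214 px/mm 0.32 from col 300 [145  94  66  58  55  52  49  50  53  58  59  59  61  64  81 131 178]
side6 0.105 tabR 314.8 fingR 308.6 row 213 px/mm 0.32 from col 300 [140  86  58  51  48  44  43  44  48  53  55  56  59  63  79 122 162]
side6 0.11 tabR 314.7 fingR 308.5 row 211 px/mm 0.33 from col 300 [127  68  44  41  41  40  41  41  45  52  55  56  59  63  72  97 122]
```

The jaw-referenced reading puts this carrier about 3 mm toward -y of the TCP. I correct for that and lower it, watching the force.

Call:
{"api": "move_arm", "payload": {
  "series": [
    {"grip": 0,"xyz": [-4,3,25],"angular": [0,0,0]},
    {"grip": 0,"xyz": [-4,3,45],"angular": [0,0,0]},
    {"grip": 0,"xyz": [-4,3,55],"angular": [0,0,0]},
    {"grip": 0,"xyz": [-4,3,60],"angular": [0,0,0]},
    {"grip": 0,"xyz": [-4,3,65],"angular": [0,0,0]},
    {"grip": 0,"xyz": [-4,3,69],"angular": [0,0,0]},
    {"grip": 0,"xyz": [-4,3,73],"angular": [0,0,0]},
    {"grip": 0,"xyz": [-4,3,76],"angular": [0,0,0]},
    {"grip": 0,"xyz": [-4,3,76],"angular": [0,0,0]}
  ]
}}

```text
time_s: 23.25
tcp_pos: [0.452, 0.1641, 0.1423]
ee_rot: [[0.535, -0.845, -0.0], [-0.845, -0.535, -0.0], [0.0, 0.0, -1.0]]
wrist_force: [0.3, 0.1, -2.6]
gripper_width: 0.089
gripper_force: 30.0
```

```bash
python3 -c "
from h import *
go(bay(-30,.133,3),212.3)"
```

```text
shift [ 0.2 -0.4  9.3] turn [ 0.    -0.     0.001] at [0.452  0.1641 0.1423] F [ 0.3  0.1 -2.6] w 0.089 30.0 t 23.25
```

Call:
{"api": "move_arm", "payload": {
  "series": [
    {"grip": 0,"xyz": [0,0,3],"angular": [0,0,0]},
    {"grip": 0,"xyz": [0,0,6],"angular": [0,0,0]},
    {"grip": 0,"xyz": [0,0,8],"angular": [0,0,0]},
    {"grip": 0,"xyz": [0,0,10],"angular": [0,0,0]},
    {"grip": 0,"xyz": [0,0,10],"angular": [0,0,0]}
  ]
}}

```text
time_s: 23.75
tcp_pos: [0.4524, 0.1642, 0.1332]
ee_rot: [[0.536, -0.844, 0.001], [-0.844, -0.536, -0.0], [0.001, -0.0, -1.0]]
wrist_force: [-1.7, -0.2, 3.2]
gripper_width: 0.092
gripper_force: 30.0
```

On the floor. Release and rise, then verify all three before the lever.

Call:
{"api": "move_arm", "payload": {
  "series": [
    {"grip": 0.6,"xyz": [0,0,0],"angular": [0,0,0]},
    {"grip": 0.6,"xyz": [0,0,0],"angular": [0,0,0]},
    {"grip": 0.6,"xyz": [0,0,0],"angular": [0,0,0]},
    {"grip": 0.6,"xyz": [0,0,0],"angular": [0,0,0]},
    {"grip": 0.6,"xyz": [0,0,-15],"angular": [0,0,0]},
    {"grip": 0.6,"xyz": [0,0,-45],"angular": [0,0,0]},
    {"grip": 0.6,"xyz": [0,0,-90],"angular": [0,0,0]},
    {"grip": 0.6,"xyz": [0,0,-127],"angular": [0,0,0]},
    {"grip": 0,"xyz": [0,0,-127],"angular": [0,0,0]},
    {"grip": 0,"xyz": [0,0,-127],"angular": [0,0,0]}
  ]
}}

```text
time_s: 24.75
tcp_pos: [0.4521, 0.1644, 0.2601]
ee_rot: [[0.535, -0.845, 0.001], [-0.845, -0.535, 0.002], [-0.001, -0.002, -1.0]]
wrist_force: [-0.2, -0.2, -1.0]
gripper_width: 0.494
gripper_force: 0.0
```

```bash
python3 - <<'E'
from h import *
s=cap('side','side7')
cv2.imwrite('pics/v7.png',cv2.resize(s['img'][170:310,240:400,::-1],(680,595),interpolation=cv2.INTER_CUBIC))
go((.4416,-.0034,.20),122)
E
```

```text
shift [136.2  97.9  58.9] turn [ 1.000e-03 -0.000e+00  1.577e+00] at [0.4515 0.164  0.2589] F [-0.6 -0.2 -0.7] w 0.449 0.0 t 24.8
```

View pics/v7.png

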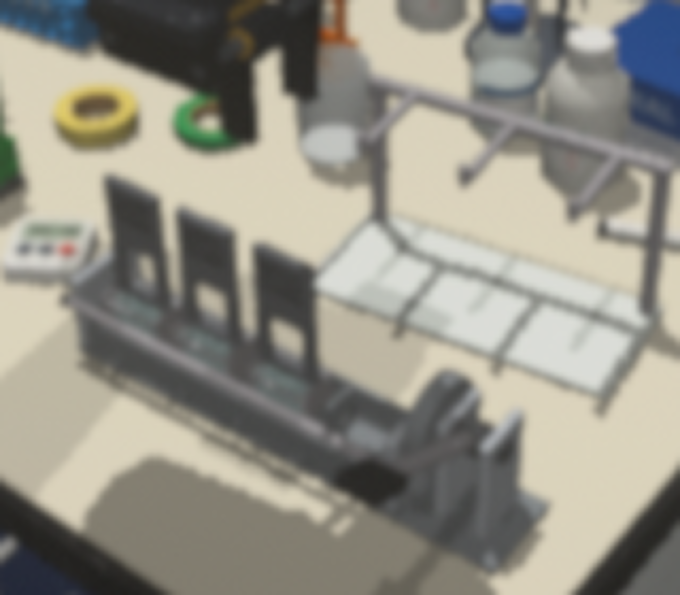

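All three carriers stand upright and level in their bays, the stand is empty, and the lever is still up. Moving over the pad with closed jaws.

Call:
{"api": "move_arm", "payload": {
  "series": [
    {"grip": 0,"xyz": [13,10,0],"angular": [0,0,0.145]},
    {"grip": 0,"xyz": [27,20,0],"angular": [0,0,0.29]},
    {"grip": 0,"xyz": [41,30,0],"angular": [0,0,0.435]},
    {"grip": 0,"xyz": [55,40,0],"angular": [0,0,0.58]},
    {"grip": 0,"xyz": [69,50,0],"angular": [0,0,0.725]},
    {"grip": 0,"xyz": [83,60,0],"angular": [0,0,0.87]},
    {"grip": 0,"xyz": [97,70,0],"angular": [0,0,1.015]},
    {"grip": 0,"xyz": [111,80,0],"angular": [0,0,1.16]},
    {"grip": 0,"xyz": [125,90,0],"angular": [0,0,1.305]},
    {"grip": 0,"xyz": [136,98,0],"angular": [0,0,1.45]}
  ]
}}

```text
time_s: 25.8
tcp_pos: [0.4411, -0.0041, 0.2577]
ee_rot: [[-0.778, -0.628, -0.004], [-0.628, 0.778, -0.001], [0.004, 0.002, -1.0]]
wrist_force: [0.5, 0.3, 0.3]
gripper_width: 0.003
gripper_force: 0.0
```

Call:
{"api": "move_arm", "payload": {
  "series": [
    {"grip": 0,"xyz": [0,0,0],"angular": [0,0,0.12]},
    {"grip": 0,"xyz": [0,0,30],"angular": [0,0,0.12]},
    {"grip": 0,"xyz": [0,0,60],"angular": [0,0,0.12]},
    {"grip": 0,"xyz": [0,0,60],"angular": [0,0,0.12]}
  ]
}}

```text
time_s: 26.2
tcp_pos: [0.4385, -0.0041, 0.1947]
ee_rot: [[-0.845, -0.535, -0.012], [-0.535, 0.845, -0.003], [0.012, 0.004, -1.0]]
wrist_force: [-0.3, -0.2, 0.0]
gripper_width: 0.006
gripper_force: 0.0
```

```bash
python3 -c "
from h import *
go((.4396,-.0046,.143),122)
d=np.array(r.sense()['tcp_pos'][:2])-C0; print('station xy',EX@d,EY@d)"
```

```text
shift [-1.3 -1.2 51.7] turn [ 0.004 -0.012  0.006] at [ 0.4385 -0.0041  0.1947] F [-0.3 -0.2  0. ] w 0.006 0.0 t 26.2
station xy -0.10175104304511562 -0.1618100423178564
```

Call:
{"api": "move_arm", "payload": {
  "series": [
    {"grip": 0,"xyz": [0,-2,25],"angular": [0,0,0]},
    {"grip": 0,"xyz": [0,-2,45],"angular": [0,0,0]},
    {"grip": 0,"xyz": [0,-2,54],"angular": [0,0,0]},
    {"grip": 0,"xyz": [1,-2,62],"angular": [0,0,0]},
    {"grip": 0,"xyz": [2,-2,70],"angular": [0,0,0]},
    {"grip": 0,"xyz": [4,-2,78],"angular": [0,0,0]},
    {"grip": 0,"xyz": [5,-2,85],"angular": [0,0,0]},
    {"grip": 0,"xyz": [6,-2,91],"angular": [0,0,0]},
    {"grip": 0,"xyz": [7,-2,96],"angular": [0,0,0]},
    {"grip": 0,"xyz": [7,-2,99],"angular": [0,0,0]}
  ]
}}

```text
time_s: 27.2
tcp_pos: [0.4377, -0.0084, 0.1007]
ee_rot: [[-0.844, -0.536, 0.001], [-0.536, 0.844, 0.0], [-0.001, -0.0, -1.0]]
wrist_force: [0.8, -0.4, -0.5]
gripper_width: 0.008
gripper_force: 0.0
```

Call:
{"api": "move_arm", "payload": {
  "series": [
    {"grip": 0,"xyz": [0,0,3],"angular": [0,0,0]},
    {"grip": 0,"xyz": [0,0,6],"angular": [0,0,0]},
    {"grip": 0,"xyz": [0,0,9],"angular": [0,0,0]},
    {"grip": 0,"xyz": [0,0,11],"angular": [0,0,0]},
    {"grip": 0,"xyz": [0,0,11],"angular": [0,0,0]}
  ]
}}

```text
time_s: 27.7
tcp_pos: [0.4377, -0.0084, 0.091]
ee_rot: [[-0.844, -0.537, 0.0], [-0.537, 0.844, -0.0], [-0.0, -0.001, -1.0]]
wrist_force: [-4.2, 1.9, 14.3]
gripper_width: 0.006
gripper_force: 7.1
```

Call:
{"api": "move_arm", "payload": {
  "series": [
    {"grip": 0,"xyz": [0,0,-20],"angular": [0,0,0]},
    {"grip": 0,"xyz": [0,0,-60],"angular": [0,0,0]},
    {"grip": 0,"xyz": [0,0,-110],"angular": [0,0,0]},
    {"grip": 0,"xyz": [0,0,-160],"angular": [0,0,0]},
    {"grip": 0,"xyz": [0,0,-160],"angular": [0,0,0]},
    {"grip": 0,"xyz": [0,0,-160],"angular": [0,0,0]}
  ]
}}

```text
time_s: 28.3
tcp_pos: [0.4376, -0.0082, 0.2504]
ee_rot: [[-0.844, -0.536, 0.003], [-0.536, 0.844, 0.002], [-0.003, -0.0, -1.0]]
wrist_force: [-0.4, 0.2, -0.8]
gripper_width: 0.008
gripper_force: 0.0
```

```bash
python3 - <<'E'
from h import *
s=cap('side','side8')
cv2.imwrite('pics/v8.png',cv2.resize(s['img'][170:310,240:400,::-1],(680,595),interpolation=cv2.INTER_CUBIC))
go((.44,-.01,.25),122)
E
```

```text
shift [-2.  -3.  -1.1] turn [ 0.001 -0.     0.007] at [ 0.4367 -0.0085  0.2489] F [-0.4  0.8 -0.6] w 0.01 0.0 t 28.35
```

View pics/v8.png

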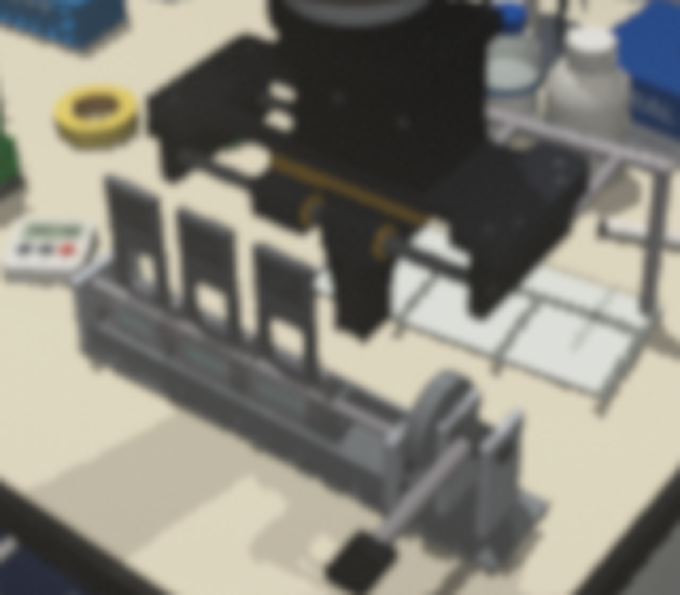

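The lever is latched down at the stop (14 N felt at pad top 66 mm) and stays there by itself, pad at crop (360,560). The rod lies over the basket edges, and all three carriers are upright. Handing in.

```bash
python3 -c "
from h import *
print(r.finish_job())"
```

```text
the job is handed in; nothing more can be done
None
```

The job is handed in, though no verdict came back: by the last camera check the two hung carriers and the standing one were upright in their own bays on the floor, the lever was latched down by itself, and I touched nothing else.

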